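# Set out the tablet-counting place

### The arm

A 6-joint arm with a two-finger parallel gripper is mounted at the origin on the work surface. World frame = base frame: x ahead of the robot, y to its left, z up, the work surface at z = 0. Lengths are in m, angles in rad, forces in N, time in s.
With the tool pointing down it reaches from about 0.3 to 0.875 m from the base axis. Payload 6.4 kg.
Tool frame: the origin (TCP) lies midway between the tips of the shut fingers; the grasp point (between the pads) lies 19 mm behind it; z points along the fingers, y is the line along which they close (so a half turn about z gives the same grasp; the last joint's range is limited). The gripper opens to 85 mm and grips with 20 to 120 N. Pads are 22 mm wide; open, the fingers measure 114 mm over their backs; the gripper's body (76 mm by 85 mm) begins 54 mm behind the grasp point. The pads swing forward as they close: fully open they stand 13 mm farther back than shut.
Start: joints at [-1.379, 0.181, 1.607, -0, 1.354, -0.206], TCP at [0.223, -0.53, 0.231] pointing down, gripper open.
Joint ranges: [-2.99, 2.99], [-0.89, 2.07], [0.3, 2.58], [-1.14, 4.28], [0, 2.63], [-3.12, 3.12]. Speed limits (rad/s): [2.57, 2.57, 3.01, 3.14, 3.14, 3.14].

### API

Orientations are given as a unit quaternion [w, x, y, z].
In Python, from bench import ctrl gives the robot as it stands. The module is installed in compiled form; this text tells all that it offers.
- The arm moves only by the tool move_arm, never from a script. Its argument "plan" is one flat list of numbers, 6 for each row, row after row: the shift along the world's x, y, z in units of 50 mm (1.0 is 50 mm), then the turn, a rotation vector about the world's x, y, z in rad. A call has 1 to 10 rows; each row is the pose to reach, as a shift and turn from the pose commanded when the call began; what a row does not reach only later rows make up. A row lasts 1/8 s, in which the tool goes at most 62.5 mm and 10.7 degrees, less where a joint would pass 70% of its speed; a pose out of reach is approached as far as the arm can. A call with a gripper value outside its range is refused whole. "grip" is the finger opening in mm, from 0 to 85.4, set as the call begins (left out, the last holds). The fingers move at their own pace and stop on an object; the grip force is fixed at half the most. Time passes only in rows, so rows that repeat a pose let the fingers close. It gives the time, the measured TCP pose, the force, the opening and the grip force at its end, in the units of the state.
- ctrl.get_obs(): the state, without advancing time (a new reading comes with each control period).
- ctrl.camera(name): name is "scene" or "top" or "wrist"; returns a dict with "pixels" (400x640x3 uint8, red, green, blue), "fx", "fy", "cx", "cy" (pixels), "origin" and "attitude" of the camera in the world. Camera axes: x right, y down, z forward; pixel columns grow to the right and rows downward; lengths in m; the calibration is good to about 2 mm. The wrist camera is an equidistant fisheye: a pixel r from the principal point sees the ray r / f radians off the axis. A picture is of the moment at which its call begins. There is no depth.
- ctrl.hand_in(): hands the job in; it is judged then, once.
The state is a dict: "time_s": time; "q": joint angles; "dq": joint speeds; "joint_efforts": joint torques, N m; "eef_pos": TCP position; "eef_rot": TCP orientation; "wrist_force": force on the tool from outside, world axes, zero at the start; "torque": the same for the moment, N m; "opening": opening from 0.0 (shut) to 1.0 (fully open); "grasp_force": force on a finger pad.
Only numpy, scipy, OpenCV 4.12 (cv2) and the standard library are available. Lean on these libraries where they do the work, as an engineer would, in place of code of your own. Each camera call takes 0.05 s, during which the arm holds its last target. There are 200 camera calls.

### The job

Set out the tablet-counting place: push the white porcelain pill tile along the counter into the dark steel corner stop until it lies flush against both arms of the stop, and push the small brown glass jar along the counter until it stands wholly inside the blue ring. Only push with the fingers: never grip or lift anything. Leave every other object where it is, and finish with the tile and jar standing still.

Things in the scene. Friction and masses are not known exactly. Their poses are not given: they have to be found in the camera images.
- tile: The loose white porcelain pill tile, a flat slab 120 mm (its x) by 150 mm (its y) by 14 mm thick, with a blue graduated line along its -x edge; about 0.4 to 0.75 kg. Origin at the centre of its underside, z up. It starts short of the stop and to its right, turned up to about 17 degrees from the stop's axes.
- stop_corner (a point): The inside corner, at counter level, of the fixed L-shaped stop made of dark steel bar, 8 mm thick and 16 mm high. In this point's axes (z up) one arm has its inner face on the line x = 0 and runs 150 mm from the corner towards -y; the other has its inner face on y = 0 and runs 110 mm from the corner towards -x. The tile belongs in the -x, -y quarter with its x and y axes along these: when home its centre is at x = -60 mm, y = -75 mm in these axes.
- jar: The loose small brown glass jar with a black cap, round, 60 mm in diameter and 60 mm tall, upright, 0.15 to 0.3 kg. Origin at the centre of its underside.
- mark_center (a point): Centre of the ring painted flat on the counter (no height): a blue ring 90 mm inside diameter, 108 mm outside, filled cream.
- tray: Bystander: chrome tray, 170 mm (x) by 200 mm (y) by 18 mm high, loose. Origin at the centre of its underside.
- brown_bottle: Bystander: brown bottle standing on the tray, 52 mm in diameter, 110 mm tall. Origin at the centre of its underside.
- white_bottle: Bystander: white bottle standing on the tray, 48 mm in diameter, 85 mm tall. Origin at the centre of its underside.
- scoop: Bystander: tin scoop lying on the counter, about 155 mm long along its x (from -70 to +85 mm), 45 mm wide, 25 mm high. Origin at counter level on its axis.
- mortar: Bystander: white porcelain mortar bowl, 100 mm in diameter, 65 mm high. Origin at the centre of its underside.
- green_bottle: Bystander: green bottle, 60 mm in diameter, 120 mm tall. Origin at the centre of its underside.
There are look-alikes about, which are no part of the job. Leave any purple or turquoise look-alike of the tile alone.

How it is judged:
At the end, for the whole second after the job is handed in: The tile lies flat on the counter in the stop, within 4 mm of touching each arm and within 2 degrees of square; the jar stands upright on the counter with its centre within 15 mm of the ring's centre (so wholly inside the 90 mm ring); both at rest (x of tile in the frame of stop_corner between -0.064 and -0.056 m and y of tile in the frame of stop_corner between -0.079 and -0.071 m and angle between the x axis of tile and the x axis of stop_corner, either way round below 0.035 rad and height (world z) of each of tile, jar below 0.004 m and angle between tile's own z axis and vertical below 0.03 rad and linear speed of each of tile, jar below 0.01 m/s and horizontal distance between jar and mark_center below 0.015 m and angle between jar's own z axis and vertical below 0.05 rad).
It fails at once if the tile is lifted or tipped up (height (world z) of tile above 0.01 m or angle between tile's own z axis and vertical above 0.15 rad).
It fails at once if the jar is lifted or knocked over (height (world z) of jar above 0.01 m or angle between jar's own z axis and vertical above 0.4 rad).
It fails at once if the jar is gripped or struck hard (over 30 N from the fingers) (contact force between the fingers and jar above 30 N).
It fails at once if another object is disturbed (moved over 20 mm) (distance of any of tray, brown_bottle, white_bottle, scoop, mortar, green_bottle from where it was at the start of the episode above 0.02 m).
It also fails if it takes over 61 s, if anything falls off the work surface, if the arm or the gripper's body presses on something with over 40 N, if the wrist force passes 120 N, or if a joint passes its speed limit or range.

## Working session

There is one attempt and no reset: what is moved stays moved. The work goes in short steps, Python scripts to look and compute and a tool call to move; the robot and the scene stay as the last step left them, time stands still between calls to the robot, and variables do not carry over. Pictures are saved under pics/ and viewed, at most 10 in all, crops included, and the job is handed in when it is done.

Besides the shell and the picture viewer there is one more tool, called after ">>>" as name(argument=value, ...), one argument or row to a line, values as JSON. move_arm: Moves the arm, as the interface text tells. Its arguments: {"type":"object","properties":{"plan":{"type":"array"},"grip":{"type":"number"}},"required":["plan"]}

```bash
mkdir -p pics
cat > h.py <<'E'
import numpy as np,cv2
from bench import ctrl
from scipy.spatial.transform import Rotation as R
def cam(n,save=None):
    c=ctrl.camera(n)
    if save: cv2.imwrite('pics/'+save,c['pixels'][:,:,::-1])
    return c
def att(c):
    a=np.array(c['attitude'],float)
    return a if a.shape==(3,3) else R.from_quat(a,scalar_first=True).as_matrix()
def ray(c,uv,z=0.0):
    uv=np.atleast_2d(np.array(uv,float))
    d=np.c_[(uv[:,0]-c['cx'])/c['fx'],(uv[:,1]-c['cy'])/c['fy'],np.ones(len(uv))]@att(c).T
    o=np.array(c['origin']); t=(z-o[2])/d[:,2]
    return o+d*t[:,None]
E
python3 - <<'E'
from h import *
for n in ('top','scene'):
    c=cam(n,n+'1.png'); print(n,c['fx'],c['cx'],c['cy'],c['origin'],c['attitude'])
print(ctrl.get_obs())
E
```

```text
top 481.5670969932863 311.00708692345654 196.2148316478662 [0.24352477 0.02437285 1.74257853] [ 0.05923002 -0.69870628  0.71001841 -0.06461576]
scene 369.7763312929265 319.57585886118835 195.6475490050647 [1.24804248 0.30020214 0.80574044] [-0.22276704  0.50713491  0.76691467 -0.32408473]
{'time_s': 0.1, 'q': array([-1.37929477e+00,  1.81443591e-01,  1.60788010e+00,  2.88266378e-05,
        1.35379745e+00, -2.06327605e-01]), 'dq': array([-0.00063839, -0.00203991, -0.00243481,  0.00042479,  0.00224061,
        0.00056042]), 'joint_efforts': array([ 7.24385682e-04, -4.45876408e+01, -3.52235985e+01, -1.85338490e-04,
        4.17193995e-03, -1.34900662e-05]), 'eef_pos': array([ 0.22268239, -0.52961159,  0.23050075]), 'eef_rot': array([-7.64121943e-04,  9.80281969e-01,  1.97602319e-01,  1.97378681e-05]), 'wrist_force': array([ 0.10011206, -0.60811245,  0.35727397]), 'torque': array([-0.02899383, -0.0014419 ,  0.02103407]), 'grasp_force': 0.0, 'opening': 0.9985132639246949}
```

View pics/top1.png

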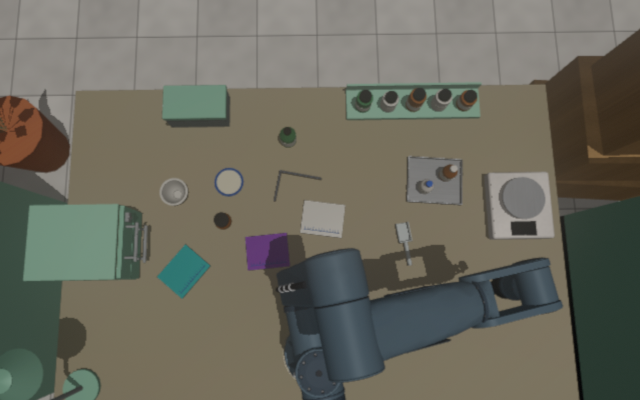

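View pics/scene1.png

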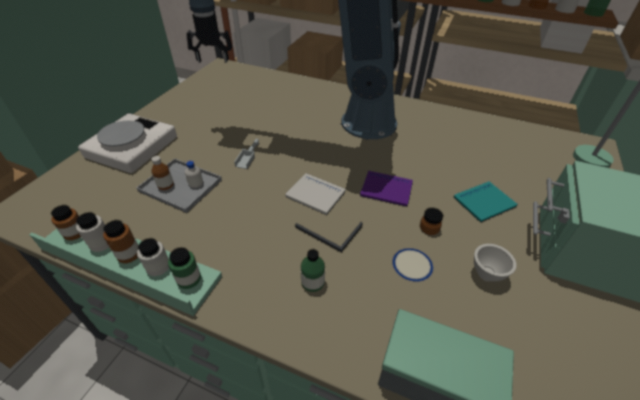

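The top view shows the tile at (323,219) with its blue line at the bottom, so tile +x points up. The stop corner is at (281,172), the ring at (229,182) and the jar at (222,221). The purple (267,252) and turquoise (184,271) plates are the look-alikes.

```bash
cat > m.py <<'E'
from h import *
def sub(c,x0,y0,x1,y1): return c['pixels'][y0:y1,x0:x1].astype(np.uint8)
def big(m):
    n,l,s,ce=cv2.connectedComponentsWithStats(m.astype(np.uint8)); i=1+np.argmax(s[1:,4]); return (l==i).astype(np.uint8)
def tile(c,box=(262,165,365,243)):
    x0,y0,x1,y1=box; p=sub(c,*box).astype(int); m=big((p.min(2)>110)&(p.max(2)-p.min(2)<60))
    m=cv2.morphologyEx(m,cv2.MORPH_CLOSE,np.ones((5,5)))
    pts=np.argwhere(m)[:,::-1]+[x0,y0]
    w=ray(c,pts,0.014)[:,:2]; ct=cv2.minAreaRect((w*1000).astype(np.float32))
    return w.mean(0),ct,len(pts)
def stop(c):
    x0,y0,x1,y1=box=(265,160,332,208); p=sub(c,*box).astype(int); m=big(p.max(2)<75)
    w=ray(c,np.argwhere(m)[:,::-1]+[x0,y0],0.016)[:,:2]; return m,w
def jar(c,box=(205,200,245,240)):
    x0,y0,x1,y1=box; p=sub(c,*box).astype(int); m=big(p.max(2)<62)
    (u,v),r=cv2.minEnclosingCircle(np.argwhere(m)[:,::-1].astype(np.float32)); return (u+x0,v+y0),r,ray(c,[u+x0,v+y0],.06)
E
python3 - <<'E'
from m import *
c=cam('top')
print('tile',tile(c)); print('jar',jar(c))
m,w=stop(c); print(m.sum(),cv2.minAreaRect((w*1000).astype(np.float32)))
p=sub(c,205,160,255,205).astype(int); b=big((p[:,:,2]-p[:,:,0]>25)); q=np.argwhere(b)[:,::-1]+[205,160]
e=cv2.fitEllipse(cv2.convexHull(q.astype(np.int32))); print('ring',e,ray(c,e[0]))
for n,u in dict(purple=(267,252),scoop0=(403,224),scoop1=(409,262),green=(288,138),mortar=(174,192)).items(): print(n,ray(c,u)[0])
v=cv2.resize(c['pixels'][150:260,200:360,::-1],None,fx=5,fy=5,interpolation=cv2.INTER_CUBIC); cv2.imwrite('pics/crop1.png',v)
np.set_printoptions(linewidth=250); print(sub(c,268,165,330,205).max(2)[::2,::2])
E
```

```text
tile (array([ 0.46781488, -0.03149066]), ((468.3818054199219, -31.432708740234375), (151.4826202392578, 121.65264892578125), 82.08613586425781), 1399)
jar ((221.0740737915039, 219.53703689575195), 7.09453010559082, array([[0.46322822, 0.32640702, 0.06      ]]))
7 ((641.4354858398438, 119.186279296875), (7.860005855560303, 7.847837448120117), 43.685768127441406)
ring ((228.52023315429688, 181.5540771484375), (27.288312911987305, 28.294269561767578), 59.11479568481445) [[0.6118495  0.31198015 0.        ]]
purple [0.35076003 0.17022008 0.        ]
scoop0 [ 0.44422314 -0.32484626  0.        ]
scoop1 [ 0.30672774 -0.33956606  0.        ]
green [0.77545427 0.0911488  0.        ]
mortar [0.57571111 0.51154095 0.        ]
[[120 120 121 121 121 121 121 120 120 120 120 121 120 121 121 121 121 120 120 120 121 121 121 121 121 121 120 121 121 121 120]
 [121 121 121 120 121 121 120 121 121 121 120 120 121 121 121 120 120 121 120 121 121 120 120 120 121 121 121 120 121 120 121]
 [120 121 120 121 120 120 112 115 117 120 120 120 121 120 121 120 120 121 120 121 121 121 120 121 120 120 121 121 120 121 
[... 1464 characters left out ...]
121 120 121 121 121 120 121 121 121 121 121 121 121 120 121 121]
 [120 121 120  99  82 119 121 120 121 121 121 121 120 120 121 121 120 121 121 121 121 120 121 121 121 121 121 121 120 121 121]
 [120 121 119  78  93 120 120 120 120 120 121 120 120 121 120 121 121 121 121 120 121 121 120 121 121 121 120 121 120 121 120]
 [120 121 119  78 101 121 121 121 121 120 121 121 120 121 121 121 121 120 114 119 120 122 121 121 121 121 120 121 121 121 121]
 [120 120 119  93 113 121 120 121 121 121 121 120 121 120 120 121 121 119 128 153 154 150 139 130 134 131 126 121 119 121 121]
 [121 120 121 121 121 121 121 121 121 120 121 121 121 120 120 121 121 119 133 154 154 154 154 154 154 154 153 152 154 147 139]]
```

View pics/crop1.png

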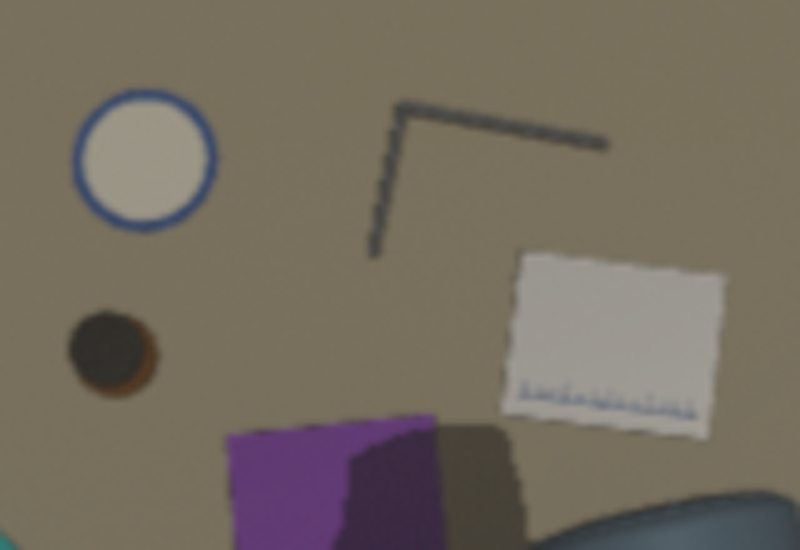

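The crop shows the tile short of and to the right of the stop, about 5° off square from it. The jar is directly below the ring, and both push paths look clear. Next I'll fit the stop arms.

Run:
```python
from m import *
c=cam('top')
p=120-c['pixels'].max(2).astype(float)
def line(x0,y0,x1,y1,z=.016):
    q=np.argwhere(p[y0:y1,x0:x1]>12)[:,::-1]+[x0,y0]; wt=np.clip(p[q[:,1],q[:,0]],0,45)
    w=ray(c,q,z)[:,:2]; m=np.average(w,axis=0,weights=wt); C=np.cov((w-m).T,aweights=wt); return m,np.linalg.eigh(C)[1][:,1],wt.sum()
m1,d1,_=line(286,166,323,185); m2,d2,_=line(270,177,284,204)
d1*=-np.sign(d1[1]); d2*=-np.sign(d2[0])  # d1 -> -y, d2 -> -x
print('angs',np.degrees(np.arctan2(d1[0],-d1[1])),np.degrees(np.arctan2(-d2[1],-d2[0])))
# d1=-yaxis => yaw
y1=np.arctan2(d1[0],-d1[1]); y2=np.arctan2(-d2[1],-d2[0]); yaw=np.average([y1,y2],weights=[1.5,1])
X=np.array([np.cos(yaw),np.sin(yaw)]);Y=np.array([-X[1],X[0]])
a=X@m1-.004; b=Y@m2-.004
K=a*X+b*Y; print('yaw',np.degrees(yaw),'corner',K,'home',K-.06*X-.075*Y)
t,r,_=tile(c); bx=cv2.boxPoints(r)/1000; e=[bx[1]-bx[0],bx[2]-bx[1]]; print(bx)
L=max(e,key=np.linalg.norm); L*=-np.sign(L[1]); ty=np.arctan2(L[0],-L[1])
tc=np.array(r[0])/1000; print('tile yaw',np.degrees(ty),'in stop',(tc-K)@X,(tc-K)@Y)
```

```text
angs -11.451651495559462 -11.173351681219465
yaw -11.340331569823462 corner [0.64005978 0.11808348] home [0.56648346 0.05634593]
[[ 0.3977064  -0.09807785]
 [ 0.51820046 -0.1148275 ]
 [ 0.53905725  0.03521243]
 [ 0.41856316  0.05196208]]
tile yaw -7.913875 in stop -0.13892589761458157 -0.1803552402579294
```

>>> move_arm(
  plan=[0.3,1.1,-0.2,0,0,-0.06,0.6,2.3,-0.4,0,0,-0.13,0.9,3.5,-0.6,0,0,-0.2,1.2,4.7,-0.8,0,0,-0.27,1.5,5.9,-1,0,0,-0.34,1.9,7.1,-1.2,0,0,-0.41,2.2,8.3,-1.4,0,0,-0.48,2.5,9.4,-1.6,0,0,-0.55,2.8,10.4,-1.6,0,0,-0.596,2.82,10.4,-1.6,0,0,-0.596],
  grip=85,
)

```text
time_s: 1.45
eef_pos: [0.3637, -0.0067, 0.1511]
eef_rot: [-0.0, 0.995, -0.095, -0.0]
wrist_force: [0.8, -0.8, -0.2]
opening: 1.0
grasp_force: 0.0
```

>>> move_arm(
  plan=[0,-0.05,-0.9,0,0,0,0,-0.05,-1.8,0,0,0,0,-0.05,-2.5,0,0,0,0,-0.05,-2.9,0,0,0,0,-0.05,-3.1,0,0,0,0,-0.05,-3.16,0,0,0,0,-0.05,-3.16,0,0,0],
)

```text
time_s: 2.33
eef_pos: [0.3643, -0.0131, -0.0062]
eef_rot: [0.0, 0.995, -0.099, 0.0]
wrist_force: [0.3, 0.7, 0.8]
opening: 0.993
grasp_force: 0.0
```

Run:
```python
from h import *
cam('wrist','w1.png'); o=ctrl.get_obs(); print(o['eef_pos'],o['wrist_force'],o['q'])
```

```text
[ 0.36444971 -0.01302615 -0.0060629 ] [-0.03803674 -0.40648455  0.75615222] [-3.64616271e-01  1.30422512e-01  2.26223848e+00 -4.79978307e-05
  7.47465252e-01  1.40454538e+00]
```

View pics/w1.png

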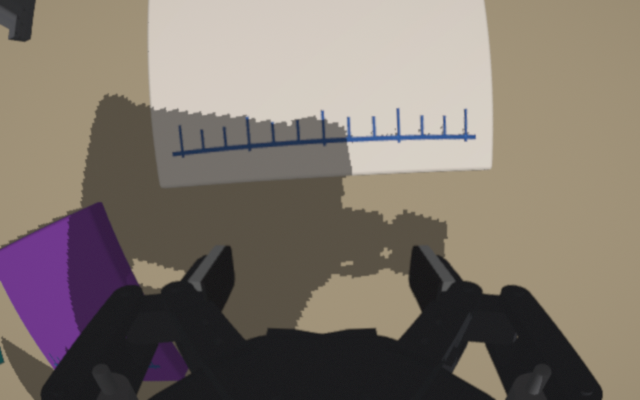

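The wrist view shows the tile's -x edge ahead of both fingertips, at rows 170–185. The fingers at (215,265) and (425,265) are centred on it, and the purple plate is clear on the left. Now I'll push along stop +X.

>>> move_arm(
  plan=[0.2,-0.04,0,0,0,0,0.45,-0.09,0,0,0,0,0.65,-0.13,0,0,0,0,0.85,-0.17,0,0,0,0,1.05,-0.21,0,0,0,0,1.25,-0.25,0,0,0,0,1.45,-0.29,0,0,0,0,1.65,-0.33,0,0,0,0,1.8,-0.36,0,0,0,0,1.9,-0.38,0,0,0,0],
)

```text
time_s: 3.62
eef_pos: [0.4592, -0.0317, -0.0067]
eef_rot: [0.0, 0.995, -0.099, -0.0]
wrist_force: [-3.2, 0.5, 1.7]
opening: 0.999
grasp_force: 1.7
```

```bash
cat > t.py <<'E'
from m import *
K=np.array([.64006,.11808]); yaw=np.radians(-11.34); X=np.array([np.cos(yaw),np.sin(yaw)]);Y=np.array([-X[1],X[0]])
def rep(c,box):
    t,r,n=tile(c,box); bx=cv2.boxPoints(r)/1000; L=max([bx[1]-bx[0],bx[2]-bx[1]],key=np.linalg.norm); L=L*-np.sign(L[1])
    tc=np.array(r[0])/1000; print('tile',r[1],n,'rel yaw',np.degrees(np.arctan2(L[0],-L[1])-yaw),'stop xy',(tc-K)@X,(tc-K)@Y,'world',tc)
    p=ctrl.get_obs()['eef_pos']; print('tcp',p,'stop',(p[:2]-K)@X,(p[:2]-K)@Y)
E
python3 - <<'E'
from t import *
rep(cam('top','t2.png'),(280,165,365,225))
E
```

```text
tile (150.326171875, 38.66454315185547) 346 rel yaw -1.0834635247347495 stop xy -0.0327180528337067 -0.1833536061688177 world [ 0.57192773 -0.05526073]
tcp [ 0.45980165 -0.03190114 -0.00652782] stop -0.14724838640494106 -0.18249747477957812
```

View pics/t2.png

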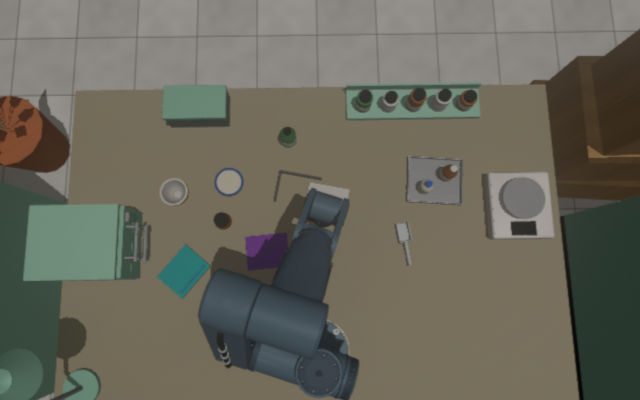

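The top view shows the tile's upper strip at (328,188), clear of the stop arm and nearly square to it, with nothing else moved. Next I'll back off, lift over and go round to the tile's -y side.

>>> move_arm(
  plan=[-0.4,0.08,0,0,0,0,-0.5,0.1,0.8,0,0,0,-0.4,0,1.5,0,0,0.18,-0.3,-0.5,1.6,0,0,0.36,0,-1,1.6,0,0,0.54,0.3,-1.5,1.6,0,0,0.72,0.6,-2,1.6,0,0,0.9,0.8,-2.4,1.6,0,0,1.08,0.95,-2.6,1.6,0,0,1.26,0.95,-2.6,1.6,0,0,1.44],
)

```text
time_s: 4.92
eef_pos: [0.5074, -0.163, 0.0737]
eef_rot: [0.001, 0.812, 0.584, 0.0]
wrist_force: [-0.3, -0.5, -1.1]
opening: 0.997
grasp_force: 0.0
```

>>> move_arm(
  plan=[0,0,0,0,0,0.131,0,0,-0.6,0,0,0.131,0,0,-1.2,0,0,0.131,0,0,-1.5,0,0,0.131,0,0,-1.61,0,0,0.131,0,0,-1.61,0,0,0.131],
)

```text
time_s: 5.68
eef_pos: [0.5067, -0.1618, -0.0068]
eef_rot: [0.0, 0.774, 0.634, 0.0]
wrist_force: [0.1, 0.3, 0.4]
opening: 0.993
grasp_force: 0.0
```

Run:
```python
from t import *
rep(cam('top'),(280,165,365,225))
o=ctrl.get_obs();print(o['eef_rot'],2*np.degrees(np.arctan2(o['eef_rot'][2],o['eef_rot'][1])),o['wrist_force'])
```

```text
tile (56.775482177734375, 135.4638671875) 325 rel yaw 62.8674491174802 stop xy -0.06275889386061718 -0.11902916760635764 world [0.55512152 0.01371489]
tcp [ 0.50695765 -0.16201004 -0.00644012] stop -0.07542957951113112 -0.3007940232518632
[6.60494723e-04 7.73535951e-01 6.33752029e-01 2.47670268e-04] 78.65499564776643 [-0.67386975  0.11045905  0.56120198]
```

>>> move_arm(
  plan=[0.06,0.3,0,0,0,0,0.1,0.5,0,0,0,0,0.14,0.7,0,0,0,0,0.18,0.9,0,0,0,0,0.23,1.15,0,0,0,0,0.28,1.4,0,0,0,0,0.33,1.65,0,0,0,0,0.38,1.9,0,0,0,0,0.42,2.1,0,0,0,0,0.46,2.3,0,0,0,0],
)

```text
time_s: 6.98
eef_pos: [0.5293, -0.0459, -0.0073]
eef_rot: [-0.0, 0.774, 0.634, -0.0]
wrist_force: [-0.2, -3.2, 2.0]
opening: 0.993
grasp_force: 1.7
```

>>> move_arm(
  plan=[0.02,0.1,0,0,0,0,0.04,0.2,0,0,0,0,0.06,0.28,0,0,0,0,0.07,0.34,0,0,0,0,0.07,0.36,0,0,0,0],
)

```text
time_s: 7.6
eef_pos: [0.5328, -0.0284, -0.0073]
eef_rot: [-0.0, 0.774, 0.634, 0.0]
wrist_force: [1.1, -2.9, 0.3]
opening: 0.998
grasp_force: 1.2
```

Run:
```python
from t import *
c=cam('top'); rep(c,(270,165,365,225))
cv2.imwrite('pics/c3.png',cv2.resize(c['pixels'][150:260,200:360,::-1],None,fx=5,fy=5,interpolation=cv2.INTER_CUBIC))
```

```text
tile (32.60567855834961, 119.23162078857422) 199 rel yaw 82.73201271461386 stop xy -0.07351509690852145 -0.014262749577603385 world [0.5651756  0.11855102]
tcp [ 0.5327113  -0.02837493 -0.00732263] stop -0.07645546719424792 -0.16470383653853934
```

View pics/c3.png

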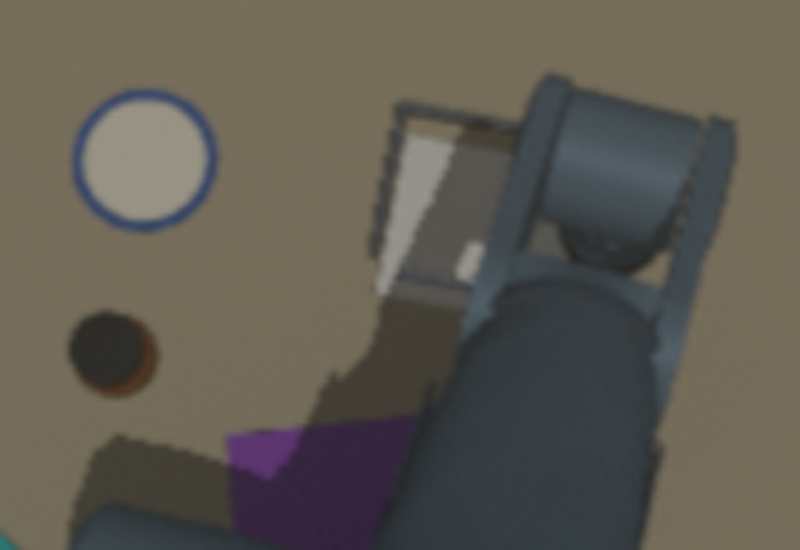

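The crop shows the tile a few mm from the side arm at (385,180) and about 13 mm short of the top arm, square to both. I'll creep in until it makes contact.

>>> move_arm(
  plan=[0.01,0.03,0,0,0,0,0.01,0.05,0,0,0,0,0.015,0.07,0,0,0,0,0.015,0.07,0,0,0,0],
)

```text
time_s: 8.15
eef_pos: [0.5333, -0.0256, -0.0073]
eef_rot: [0.0, 0.774, 0.634, -0.0]
wrist_force: [-1.6, -5.1, 0.9]
opening: 0.997
grasp_force: 2.6
```

>>> move_arm(
  plan=[0,0.02,0,0,0,0,0.01,0.035,0,0,0,0,0.01,0.035,0,0,0,0],
)

```text
time_s: 8.52
eef_pos: [0.5332, -0.0254, -0.0073]
eef_rot: [0.0, 0.774, 0.634, -0.002]
wrist_force: [-5.6, -13.4, 2.6]
opening: 0.993
grasp_force: 6.8
```

>>> move_arm(
  plan=[-0.08,-0.4,0,0,0,0,-0.1,-0.5,0.8,0,0,0,-0.15,-0.4,1.6,0,0,-0.18,-0.4,0,1.6,0,0,-0.36,-0.7,0.5,1.6,0,0,-0.54,-1,1,1.6,0,0,-0.72,-1.3,1.5,1.6,0,0,-0.9,-1.5,1.9,1.6,0,0,-1.08,-1.5,2.05,1.6,0,0,-1.26,-1.5,2.05,1.6,0,0,-1.44],
)

```text
time_s: 9.78
eef_pos: [0.4585, 0.0803, 0.0727]
eef_rot: [-0.0, 0.999, -0.036, -0.0]
wrist_force: [0.6, -0.7, 0.7]
opening: 0.994
grasp_force: 0.0
```

>>> move_arm(
  plan=[0,0,0,0,0,-0.131,0,0,-0.6,0,0,-0.131,0,0,-1.2,0,0,-0.131,0,0,-1.5,0,0,-0.131,0,0,-1.6,0,0,-0.131,0,0,-1.6,0,0,-0.131],
)

```text
time_s: 10.52
eef_pos: [0.4593, 0.0792, -0.0069]
eef_rot: [-0.0, 0.995, -0.099, 0.0]
wrist_force: [-0.5, -0.4, 0.5]
opening: 0.992
grasp_force: 0.0
```

Run:
```python
from t import *
rep(cam('top'),(270,165,365,225))
o=ctrl.get_obs();print(2*np.degrees(np.arctan2(o['eef_rot'][2],o['eef_rot'][1])),o['wrist_force'])
```

```text
tile (150.101318359375, 119.64802551269531) 723 rel yaw 0.09789794694170335 stop xy -0.07399361733351728 -0.075343623431563 world [0.55269604 0.05875668]
tcp [ 0.45968816  0.07914483 -0.00656826] stop -0.16919470752252375 -0.07364170702201356
-11.356200917415695 [ 0.65062808 -0.44219458 -0.29881303]
```

>>> move_arm(
  plan=[0.15,-0.03,0,0,0,0,0.3,-0.06,0,0,0,0,0.42,-0.08,0,0,0,0,0.52,-0.1,0,0,0,0,0.6,-0.12,0,0,0,0,0.68,-0.135,0,0,0,0,0.7,-0.14,0,0,0,0],
)

```text
time_s: 11.45
eef_pos: [0.4943, 0.0721, -0.0073]
eef_rot: [-0.0, 0.995, -0.099, 0.0]
wrist_force: [-3.1, 1.2, 1.0]
opening: 0.996
grasp_force: 1.4
```

>>> move_arm(
  plan=[0.03,-0.006,0,0,0,0,0.05,-0.01,0,0,0,0,0.05,-0.01,0,0,0,0],
)

```text
time_s: 11.82
eef_pos: [0.4966, 0.0716, -0.0073]
eef_rot: [-0.0, 0.995, -0.099, 0.0]
wrist_force: [-1.5, -0.1, -1.2]
opening: 1.0
grasp_force: 0.8
```

>>> move_arm(
  plan=[0.02,-0.004,0,0,0,0,0.03,-0.006,0,0,0,0,0.03,-0.006,0,0,0,0],
)

```text
time_s: 12.2
eef_pos: [0.4966, 0.0717, -0.0074]
eef_rot: [-0.0, 0.995, -0.099, -0.002]
wrist_force: [-6.4, 1.1, 5.2]
opening: 0.998
grasp_force: 3.5
```

>>> move_arm(
  plan=[0.02,-0.004,0,0,0,0,0.03,-0.006,0,0,0,0,0.03,-0.006,0,0,0,0],
)

```text
time_s: 12.58
eef_pos: [0.4966, 0.0716, -0.0077]
eef_rot: [-0.0, 0.995, -0.099, -0.003]
wrist_force: [-10.8, 2.0, 7.5]
opening: 0.994
grasp_force: 5.5
```

>>> move_arm(
  plan=[-0.4,0.08,0,0,0,0,-0.5,0.1,0.9,0,0,0,-0.8,0.5,1.8,0,0,0,-1.1,1.5,2,0,0,0.03,-1.4,2.6,2,0,0,0.06,-1.7,3.7,2,0,0,0.09,-1.95,4.7,2,0,0,0.103,-1.95,5.2,2,0,0,0.103,-1.95,5.2,2,0,0,0.103],
  grip=40,
)

```text
time_s: 13.7
eef_pos: [0.4025, 0.3328, 0.0933]
eef_rot: [-0.001, 0.999, -0.046, 0.001]
wrist_force: [0.8, -0.5, 0.8]
opening: 0.468
grasp_force: 0.0
```

Run:
```python
from t import *
c=cam('top','t4.png');rep(c,(270,165,365,225)); print(jar(c))
o=ctrl.get_obs();print(2*np.degrees(np.arctan2(o['eef_rot'][2],o['eef_rot'][1])),o['opening'])
```

```text
tile (150.2117919921875, 118.12847137451172) 1307 rel yaw 0.029818890163247506 stop xy -0.058641200634047874 -0.07529254746848513 world [0.56775879 0.055788  ]
tcp [0.40238612 0.33155932 0.09304976] stop -0.2750105105529153 0.16257771754469053
((217.74182987213135, 220.36274528503418), 21.273963928222656, array([[0.46049117, 0.33805176, 0.06      ]]))
-5.351516169110697 0.46246733033689114
```

View pics/t4.png

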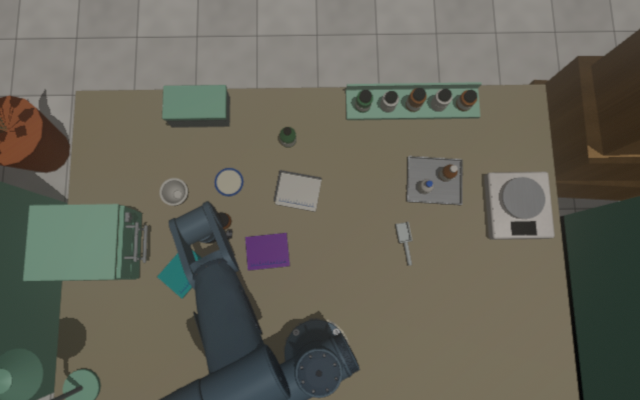

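The tile is home at (298,191), flush in the stop at (-59,-75) mm and 0.03° off square. The arm is beside the jar at (222,221). I'll lower behind the jar and check with the wrist camera.

>>> move_arm(
  plan=[0,0,-0.6,0,0,0,0,0,-1.2,0,0,0,0,0,-1.55,0,0,0,0,0,-1.6,0,0,0,0,0,-1.6,0,0,0],
)

```text
time_s: 14.38
eef_pos: [0.4028, 0.331, 0.0134]
eef_rot: [-0.0, 0.999, -0.048, 0.0]
wrist_force: [0.6, 0.2, 0.6]
opening: 0.468
grasp_force: 0.0
```

Run:
```python
from h import *
cam('wrist','w2.png'); print(ctrl.get_obs()['eef_pos'])
```

```text
[0.40292879 0.33121885 0.01373899]
```

View pics/w2.png

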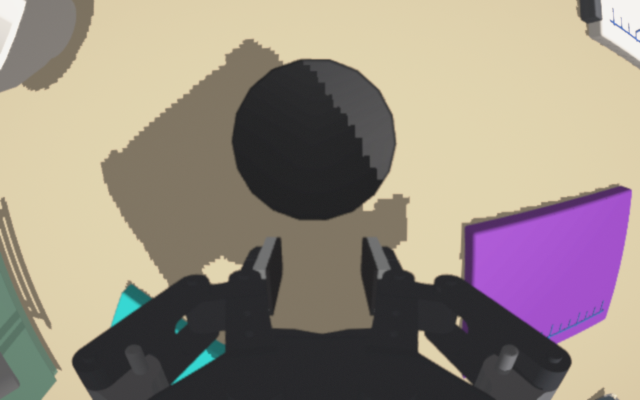

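The wrist view shows the jar cap at (314,140), centred between the fingers at (272,270) and (370,270). Now I'll push gently toward the ring.

>>> move_arm(
  plan=[0.2,-0.02,0,0,0,0,0.35,-0.03,0,0,0,0,0.45,-0.04,0,0,0,0,0.55,-0.05,0,0,0,0,0.65,-0.06,0,0,0,0,0.8,-0.07,0,0,0,0,0.95,-0.09,0,0,0,0,1.15,-0.105,0,0,0,0,1.35,-0.12,0,0,0,0,1.55,-0.14,0,0,0,0],
)

```text
time_s: 15.68
eef_pos: [0.4803, 0.3239, 0.0127]
eef_rot: [0.0, 0.999, -0.048, 0.0]
wrist_force: [-0.2, -0.7, -1.0]
opening: 0.467
grasp_force: 0.7
```

>>> move_arm(
  plan=[0.2,-0.02,0,0,0,0,0.4,-0.04,0,0,0,0,0.6,-0.055,0,0,0,0,0.8,-0.07,0,0,0,0,1,-0.09,0,0,0,0,1.2,-0.11,0,0,0,0,1.35,-0.12,0,0,0,0,1.45,-0.13,0,0,0,0,1.5,-0.135,0,0,0,0,1.5,-0.135,0,0,0,0],
)

```text
time_s: 16.92
eef_pos: [0.5547, 0.3173, 0.0129]
eef_rot: [-0.0, 0.999, -0.048, 0.0]
wrist_force: [-0.0, 0.3, 0.4]
opening: 0.468
grasp_force: 0.0
```

Run:
```python
from h import *
c=cam('top'); s=cam('scene'); a=c['pixels'][155:235,190:260,::-1]; b=s['pixels'][190:290,360:460,::-1]
cv2.imwrite('pics/c5.png',np.hstack([cv2.resize(a,(400,457),interpolation=2),cv2.resize(b,(400,457),interpolation=2)])); print(ctrl.get_obs()['eef_pos'])
```

```text
[0.5546262  0.31737876 0.01295864]
```

View pics/c5.png

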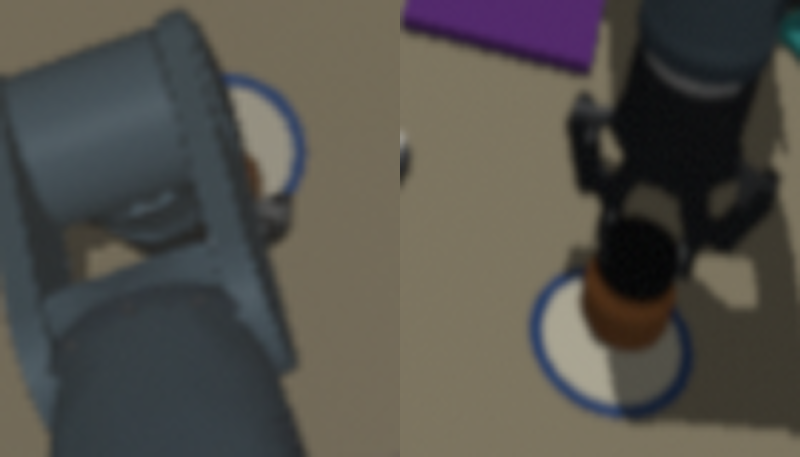

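The jar stands upright, cradled by the fingers, with its base inside the near part of the ring. About 24 mm remains; I'll push slowly, then back off to measure.

>>> move_arm(
  plan=[0.1,-0.01,0,0,0,0,0.2,-0.02,0,0,0,0,0.3,-0.03,0,0,0,0,0.4,-0.035,0,0,0,0,0.45,-0.04,0,0,0,0,0.48,-0.045,0,0,0,0,0.48,-0.045,0,0,0,0],
)

```text
time_s: 17.9
eef_pos: [0.5787, 0.315, 0.0128]
eef_rot: [-0.0, 0.999, -0.048, 0.0]
wrist_force: [-0.3, 0.5, 0.3]
opening: 0.473
grasp_force: 0.4
```

>>> move_arm(
  plan=[-0.5,0.05,0,0,0,0,-1.4,0.13,0,0,0,0,-2.4,0.22,0,0,0,0,-3.4,0.3,0.5,0,0,0,-3.8,0.3,1.4,0,0,0,-4,0.3,2.2,0,0,0,-4,0.3,2.2,0,0,0],
)

```text
time_s: 18.77
eef_pos: [0.3804, 0.3315, 0.1266]
eef_rot: [-0.002, 0.999, -0.047, 0.004]
wrist_force: [0.4, -0.0, 0.4]
opening: 0.466
grasp_force: 0.0
```

Run:
```python
from t import *
c=cam('top');rep(c,(270,165,365,225)); print(jar(c,(205,155,255,215)))
cv2.imwrite('pics/c6.png',cv2.resize(c['pixels'][140:250,160:340,::-1],None,fx=4,fy=4,interpolation=2))
```

```text
tile (150.2117919921875, 118.12847137451172) 1305 rel yaw 0.029818890163247506 stop xy -0.058641200634047874 -0.07529254746848513 world [0.56775879 0.055788  ]
tcp [0.37961782 0.33079151 0.12457113] stop -0.29718334409728875 0.15734794869030824
((226.01968574523926, 178.03543281555176), 7.25160551071167, array([[0.6121289 , 0.31115977, 0.06      ]]))
```

View pics/c6.png

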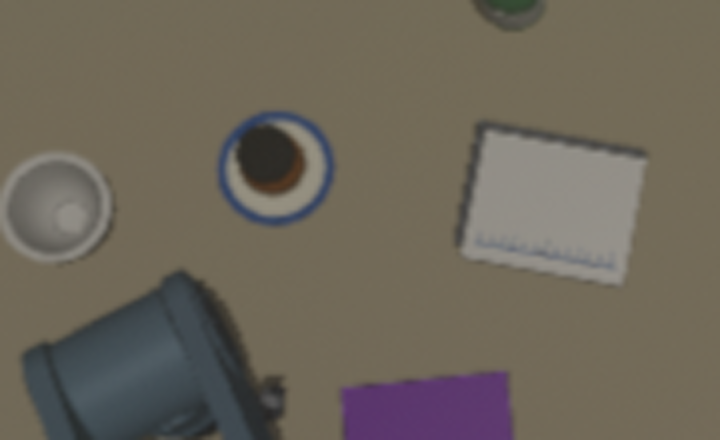

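The jar's cap at (268,155) places the jar about 1 mm from the ring's centre (ring at (276,168), offset by parallax). The tile is flush with both arms of the stop. Handing in.

```bash
python3 -c "
from bench import ctrl
print(ctrl.hand_in())"
```

```text
the job is handed in; nothing more can be done
None
```

I handed the job in at about 19 s: by camera the tile is flush in the stop (about 1.4 mm off home in x, 0.3 mm in y, 0.03° off square) and the jar is about 1 mm from the ring's centre; the hand-in returned no verdict.

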